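# Hook the dropped torch ring out from behind the heater guard

## Task

The torch's brass lens ring has slid under the steel bar guard, where the hand does not fit. Take the hooked rod from its rack, hook the ring and draw it out between the runners, and snug it against both wooden stop pegs with a light steady pull of about 9 newtons held for about a second, without ever straining the pegs or the guard (13 newtons at most) or touching the ring by hand. Then leave the ring lying there and lay the rod back in its rack as it was, disturbing nothing else.

Things in the scene. Friction and masses are not known exactly. Their poses are not given: they have to be found in the camera images.
- ring: Brass lens ring lying flat on the shelf under the guard: outside diameter 56 mm, hole 40 mm, 10 mm high, about 100 g. Origin at the centre of its underside. It is far bigger than the steel nut lying nearby.
- rod: Hooked rod, 180 g. Origin at the centre of its oak handle: 110 mm long (x), 16 mm wide (y), 22 mm high (z). From the handle a 6 mm steel shaft runs along +x, at the origin's height, to x = 170 mm and there turns straight down as a round tine 6 mm thick, ending 36 mm below the origin. Fingers have room at the handle's middle (x = -35 to 50 mm).
- rod_tip (a point): Lower end of the rod's tine: x = 170, y = 0, z = -36 mm from the rod's origin. In the rack it points down, 9 mm above the shelf.
- rack: Fixed dark wooden rack for the rod, left or right. Origin on the shelf; x along the lying rod, whose origin then is 45 mm straight above this one (axes alike). Base 170 x 50 x 8 mm, x = -70 to 100. Two open-topped notches with cheeks 10 mm high: at x = -48 mm, 23 mm wide, floor 34 mm up for the handle; at x = 85 mm, 16 mm wide, floor 42 mm up for the shaft.
- guard: Fixed dark steel bar guard and peg stop. Origin on the shelf; x points in under the guard: the ring is drawn to -x. Posts at x = 85 and 195, y = +-110 mm; 6 mm bars across y from x = 85 to 195 mm, undersides 82 mm up; a low bar at the back (x = 195, 30 mm up). Dark runners 12 mm high, inner faces y = +-48 mm, from x = -55 to 20 mm. It bears up to 13 N, pegs included; it is stiff.
- stop_zero (a point): Point on the shelf at the guard's origin. A pale oak block, 10 mm high, holds two pegs, 16 mm thick, 22 mm high, at y = +-24 mm (gap 32 mm). It is fixed with the peg centres anywhere at x = 0 to 20 mm: exactly where is not measured, so feel for it.
- seat_zero (a point): Where the ring's centre would be, touching both pegs, if the peg centres were at x = 0: x = 27 mm, y = 0 in the guard's frame. The true seat lies 0 to 20 mm further along +x. Stiff: each mm too far makes 4 N or more. 5 N on the pegs, for 0.5 s, counts as snug.
- torch: Olive steel torch standing upright, 155 mm high, head 54 mm thick, on the side opposite to the rack. Origin at the centre of its foot. Leave it alone.
- nut: Steel nut, round, 26 mm across with a 14 mm hole, 10 mm high, lying under the guard near its +y post. Leave it alone.
- battery: Grey battery cell, 26 mm thick, 45 mm high, standing under the guard near its -y post. Leave it alone.
- ashtray: White enamel ashtray, a bowl 120 mm across and 30 mm high, on the right. Leave it alone.
- counter: Grey plastic tally counter, 48 mm across, 30 mm high, on the right. Leave it alone.
- binoculars: Black binoculars standing on their big lenses, 114 mm wide, 120 mm high, on the left. Leave them alone.
- whistle: Brass whistle, 46 mm long, 18 mm high, on the left. Leave it alone.
Mind the look-alikes: they are no part of the job. What is shaped like the rack but orange or pink is not meant.

How it is judged:
By the outcome, as a careful person would: the job done as asked, in the order asked, and still so for the second after the job is handed in, with the robot touching nothing.
It also fails if it takes over 64 s, if anything falls off the work surface, if the arm or the gripper's body presses on something with over 40 N, if the wrist force passes 120 N, or if a joint passes its speed limit or range.

## Robot

A 6-joint arm with a two-finger parallel gripper is mounted at the origin on the work surface. World frame = base frame: x ahead of the robot, y to its left, z up, the work surface at z = 0. Lengths are in m, angles in rad, forces in N, time in s.
With the tool pointing down it reaches from about 0.35 to 0.975 m from the base axis. Payload 4.9 kg.
Tool frame: the origin (TCP) lies midway between the tips of the shut fingers; the grasp point (between the pads) lies 19 mm behind it; z points along the fingers, y is the line along which they close (so a half turn about z gives the same grasp; the last joint's range is limited). The gripper opens to 85 mm and grips with 20 to 120 N. Pads are 22 mm wide; open, the fingers measure 114 mm over their backs; the gripper's body (76 mm by 85 mm) begins 54 mm behind the grasp point. The pads swing forward as they close: fully open they stand 13 mm farther back than shut.
Start: joints at [-1.37, 0.053, 1.613, -0, 1.476, -0.119], TCP at [0.196, -0.593, 0.231] pointing down, gripper open.
Joint ranges: [-3.01, 3.01], [-1.01, 2.22], [0.06, 2.58], [-1.02, 4.17], [0.09, 2.62], [-3.14, 3.14]. Speed limits (rad/s): [2.57, 2.57, 3.14, 3.14, 3.14, 3.14].

## Interface

Orientations are given as a rotation vector (axis times angle).
In Python, from station import ctrl gives the robot as it stands.
- The arm moves only by the shell command python3 -m handwheel 'ROWS' [FORCE]. ROWS is JSON, a list of rows, each an object with "gripper": the gripper command: -1 is fully open, 1 is shut, values between are in proportion; "offset": the shift along the tool's x, y, z in mm, a list of three; "rotation": the turn, a rotation vector about the tool's x, y, z in rad, a list of three. A call has exactly 8 rows; each row is the pose to reach, as a shift and turn from the pose commanded when the call began, along the tool's axes at that moment; what a row does not reach only later rows make up. A row lasts 1/8 s, in which the tool goes at most 62.5 mm and 10.7 degrees, less where a joint would pass 70% of its speed; a pose out of reach is approached as far as the arm can. A call with a gripper value outside its range is refused whole. The fingers move at their own pace and stop on an object; FORCE is the grip in N (left out, the last holds). Time passes only in rows, so rows that repeat a pose let the fingers close, or fill a call up. It gives the time, the measured TCP pose, the force, the opening and the grip force at its end, in the units of the state.
- ctrl.get_obs(): the state, without advancing time (a new reading comes with each control period).
- ctrl.get_image(name): name is "scene" or "top"; returns a dict with "image" (384x512x3 uint8, red, green, blue), "fovy" (degrees; the focal length in pixels is half the picture's height over the tangent of half this angle, whatever the lens; pixels are square), "cx", "cy" (the principal point, pixels), "k1" (the pictures are not rectified: a ray, as slopes to the right and down, at radius r is drawn at 1 + k1 r^2 times it, then the intrinsics apply), "xyz" and "attitude" of the camera in the world. Camera axes: x right, y up, looking along -z (the intrinsics and any distortion apply to the point x, -y, -z); pixel columns grow to the right and rows downward; lengths in m; the calibration is good to about 2 mm. A picture is of the moment at which its call begins. There is no depth.
- ctrl.finish_job(): hands the job in; it is judged then, once.
The state is a dict: "t": time; "q": joint angles; "dq": joint speeds; "effort": joint torques, N m; "tool_pos": TCP position; "tool_rot": TCP orientation; "contact_force": force on the tool from outside, world axes, zero at the start; "wrist_torque": the same for the moment, N m; "opening": finger opening in m; "grip_force": force on a finger pad.
Only numpy, scipy, OpenCV 4.12 (cv2) and the standard library are available. Lean on these libraries where they do the work, as an engineer would, in place of code of your own. Each camera call takes 0.05 s, during which the arm holds its last target. There are 200 camera calls.

## Working session

There is one attempt and no reset: what is moved stays moved. The work goes in short steps, Python scripts to look and compute and a shell command to move; the robot and the scene stay as the last step left them, time stands still between calls to the robot, and variables do not carry over. Pictures are saved under pics/ and viewed, at most 10 in all, crops included, and the job is handed in when it is done.

```bash
mkdir -p pics; ls; python3 - <<'E'
from station import ctrl
import cv2
o=ctrl.get_obs();print(o)
for n in("scene","top"):
    d=ctrl.get_image(n);cv2.imwrite(f"pics/{n}0.png",d["image"][:,:,::-1]);print({k:v for k,v in d.items() if k!="image"})
E
```

```text
pics
{'t': 0.0, 'q': array([-1.36997926e+00,  5.33587667e-02,  1.61433043e+00,  5.52574664e-06,
        1.47597740e+00, -1.18999912e-01]), 'dq': array([-7.14000568e-04, -4.49198323e-05, -1.74797861e-04, -1.82509285e-03,
       -2.16516822e-03,  3.25472282e-04]), 'effort': array([ 9.73167880e-04, -3.93680799e+01, -3.70177352e+01, -1.75201790e-04,
        7.02461286e-03,  9.35052782e-06]), 'tool_pos': array([ 0.19637041, -0.59268347,  0.23004007]), 'tool_rot': array([-3.09946591e+00, -4.99898286e-01,  1.24517528e-04]), 'contact_force': array([ 0.79707794, -0.05141765, -0.35791438]), 'wrist_torque': array([0.03697947, 0.03686231, 0.00711572]), 'grip_force': 0.0, 'opening': 0.08519018630924612}
{'fovy': 52.08572641670903, 'cx': 255.59871965547455, 'cy': 189.78053123239198, 'k1': -0.04410740952444149, 'xyz': array([1.15094855, 0.4699665 , 0.99959695]), 'attitude': array([0.40286682, 0.78165484, 2.02869861])}
{'fovy': 49.96683622580155, 'cx': 259.6217865744921, 'cy': 184.54869583241515, 'k1': -0.14123911084820323, 'xyz': array([ 0.1813214 , -0.00204296,  1.44856307]), 'attitude': array([ 0.14510873, -0.14324122, -1.55063497])}
```

View pics/top0.png

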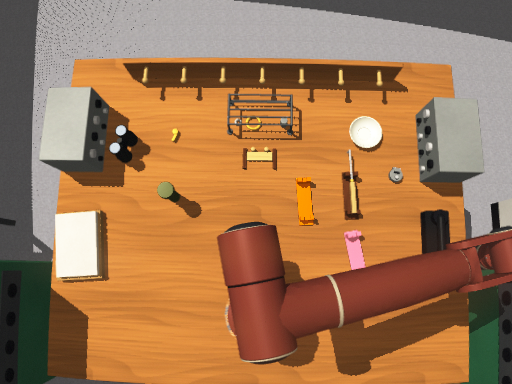

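View pics/scene0.png

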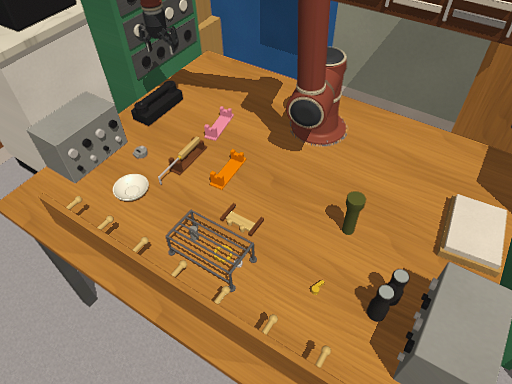

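The top view shows the rod in its dark rack near (351,190) with the tine toward the top. The guard is near (260,117) with the ring at (254,124), and the pegs and runners are near (260,156). The scene view shows the same layout. Next I'll look at enlarged crops.

```bash
cat > h.py <<'E'
import numpy as np, cv2
from scipy.spatial.transform import Rotation as R
from station import ctrl
def cam(n):
    d=ctrl.get_image(n); d["f"]=192/np.tan(np.radians(d["fovy"]/2)); d["R"]=R.from_rotvec(d["attitude"]).as_matrix(); return d
def ray(d,u,v):
    K=np.array([[d["f"],0,d["cx"]],[0,d["f"],d["cy"]],[0,0,1]])
    s=cv2.undistortPoints(np.array([[[u,v]]],float),K,np.array([d["k1"],0,0,0,0]))[0,0]
    return d["R"]@np.array([s[0],-s[1],-1])
def onz(d,u,v,z):
    r=ray(d,u,v); return d["xyz"]+r*(z-d["xyz"][2])/r[2]
def proj(d,P):
    p=d["R"].T@(np.asarray(P)-d["xyz"]); s=np.array([p[0],-p[1]])/-p[2]
    return s*(1+d["k1"]*(s@s))*d["f"]+[d["cx"],d["cy"]]
E
python3 - <<'E'
import cv2
a=cv2.imread("pics/top0.png");b=cv2.imread("pics/scene0.png")
cv2.imwrite("pics/t1.png",cv2.resize(a[85:225,215:375],None,fx=5,fy=4.28,interpolation=cv2.INTER_CUBIC) if 0 else cv2.resize(a[85:225,215:375],None,fx=4,fy=4,interpolation=cv2.INTER_CUBIC))
cv2.imwrite("pics/s1.png",cv2.resize(b[130:290,130:270],None,fx=3.75,fy=3.75,interpolation=cv2.INTER_CUBIC))
E
```

```text
(no output)
```

View pics/t1.png

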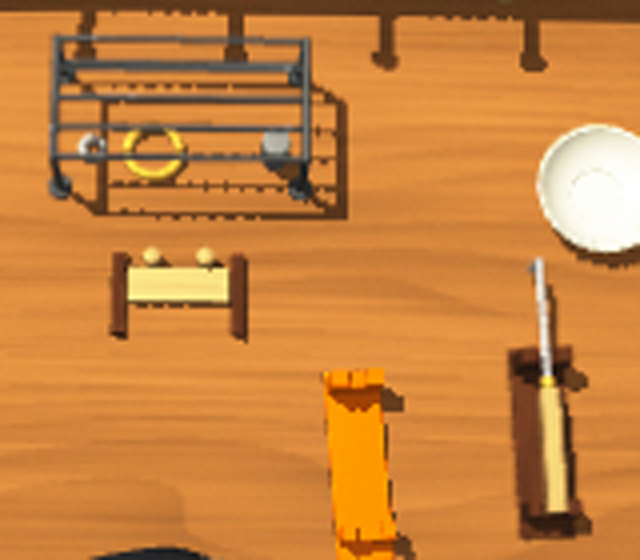

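View pics/s1.png

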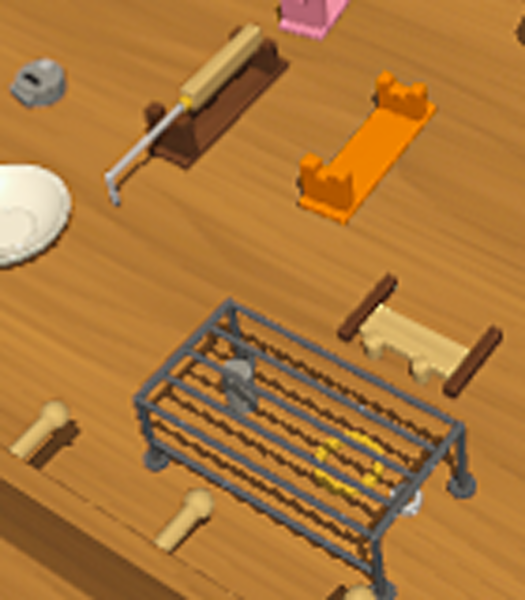

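The top crop shows the ring centred near crop (154,153), the runners at crop x 111–127 and 231–247 (y 254–340), and the handle from (546,382) to (558,513). The shaft tip is near (537,260). The scene crop shows the tine end near (115,200) and agrees with this. Next I measure with masks.

```bash
python3 - <<'E'
from h import *
d=cam("top"); im=d["image"]; h=cv2.cvtColor(im,cv2.COLOR_RGB2HSV)
def rect(name,m,box,z):
    u0,v0,u1,v1=box; mm=np.zeros(m.shape,np.uint8); mm[v0:v1,u0:u1]=m[v0:v1,u0:u1]
    ys,xs=np.nonzero(mm)
    P=np.array([onz(d,x,y,z)[:2] for x,y in zip(xs,ys)])
    c,s,a=cv2.minAreaRect((P*1000).astype(np.float32)); print(name,len(xs),"c",np.round(c,1),"size",np.round(s,1),"ang",round(a,2),"mean",np.round(P.mean(0)*1000,1)); return P
H,S,V=[h[...,i].astype(int) for i in range(3)]
for n,(u,v) in dict(handle=(353,200),block=(260,156),ring=(247,123),runL=(245,157),runR=(275,157),rackb=(347,195),wood=(300,160),shaft=(350.5,165)).items(): print(n,h[int(v),int(u)])
rect("ring",(S>180)&(H>20)&(H<32)&(V>120),(240,110,268,135),.008)
rect("handle",(S<160)&(V>130)&(H>15),(345,178,362,216),.056)
rect("block",(S<150)&(V>150)&(H>15),(240,150,280,164),.010)
rect("runL",(V<110),(241,146,249,172),.012)
rect("runR",(V<110),(271,146,279,172),.012)
rect("rack",(V<115),(338,165,366,225),.01)
rect("shaft",(S<90)&(V>110),(345,146,356,182),.048)
E
```

```text
handle [ 23 127 247]
block [ 23 125 248]
ring [ 19 115 148]
runL [ 10 182 123]
runR [ 11 186 104]
rackb [ 10 180 112]
wood [ 15 179 229]
shaft [ 21  22 233]
ring 26 c [678.8  27.8] size [38.7 47.9] ang 0.84 mean [674.6  28.4]
handle 182 c [ 409.1 -319.6] size [119.2  20.8] ang 3.11 mean [ 402. -320.]
block 208 c [557.5   5.7] size [37.2 86.6] ang 0.56 mean [555.5   4.9]
runL 37 c [541.3  55.6] size [10.9 73.9] ang 88.32 mean [540.9  55.1]
runR 64 c [541.1 -46.7] size [70.3 17.9] ang 0.43 mean [540.5 -51.2]
rack 376 c [ 428. -330.] size [195.4  67.8] ang 2.73 mean [ 408.1 -325.8]
shaft 67 c [ 520.7 -315.8] size [101.3   8.9] ang 3.12 mean [ 519.7 -315.9]
```

```bash
python3 - <<'E'
from h import *
d=cam("top"); e=cam("scene"); im=d["image"]
g=im.astype(int).sum(2)
print("rows runner brightness"); print(g[155:158,236:284].mean(0).astype(int))
T=lambda a,b:(215+a/4-.375,85+b/4-.375); S=lambda a,b:(130+a/3.75-.37,130+b/3.75-.37)
def tri(p,q):
    r1=ray(d,*p);r2=ray(e,*q);A=np.c_[r1,-r2];t=np.linalg.lstsq(A,e["xyz"]-d["xyz"],rcond=None)[0]
    a=d["xyz"]+t[0]*r1;b=e["xyz"]+t[1]*r2;return np.round((a+b)/2*1000,1),round(np.linalg.norm(a-b)*1000,1)
P=lambda n,a,b,z:print(n,np.round(onz(d,*T(a,b),z)[:2]*1000,1))
Q=lambda n,a,b,z:print("  scene",n,np.round(onz(e,*S(a,b),z)[:2]*1000,1))
P("pegL",152,256,.022);P("pegR",205,256,.022)
P("runLin far",127,254,.012);P("runRin far",231,255,.012);P("runLin near",126,334,.012);P("runRin near",233,336,.012)
P("ring",154,153,.006);P("shaft end",537,260,.047);P("ferrule",546,382,.056);P("handle near R",570,510,.056);P("handle far R",559,384,.056)
P("barfrontL",52,157,.086);P("barfrontR",305,157,.086);P("barbackL",57,40,.086);P("barbackR",308,40,.086)
P("barfrontL mid",100,157,.086);P("barfrontR mid",290,157,.086)
Q("ring",349,462,.006);Q("tine low",116,202,.010);Q("pegA",372,350,.022);Q("pegB",422,372,.022)
print(tri(T(537,262),S(111,182)))
# handle centreline: right-edge per row
h=cv2.cvtColor(im,cv2.COLOR_RGB2HSV).astype(int)
m=(h[...,1]<150)&(h[...,2]>150)
for v in range(148,216,4):
    c=np.nonzero(m[v,343:362])[0]+343; print(v,c.min() if len(c) else None,c.max() if len(c) else None, np.round(onz(d,c.mean(),v,.047)[:2]*1000,1) if len(c) else '')
E
```

```text
rows runner brightness
[419 420 419 422 418 421 340 227 200 211 219 584 607 606 605 604 604 604
 604 603 603 604 601 601 602 604 604 603 603 601 600 603 600 602 608 607
 273 204 196 188 154 382 399 402 399 395 393 394]
pegL [577.3  28.8]
pegR [578.1 -18.7]
runLin far [581.6  51.6]
runRin far [582.2 -42.2]
runLin near [507.6  50.9]
runRin near [507.2 -44.7]
ring [679.9  29.2]
shaft end [ 572.9 -312.6]
ferrule [ 461.  -315.5]
handle near R [ 349.6 -333.7]
handle far R [ 459.4 -326.9]
barfrontL [647.4 115.9]
barfrontR [ 650.8 -103.7]
barbackL [756.4 115.2]
barbackR [ 759.9 -106.6]
barfrontL mid [648.   74.2]
barfrontR mid [650.6 -90.6]
  scene ring [681.1  29. ]
  scene tine low [ 572.  -315.8]
  scene pegA [590.5 -12. ]
  scene pegB [586.9  35.6]
(array([ 573. , -314. ,   38.9]), np.float64(0.9))
148 None None 
152 349 350 [ 564.2 -314.6]
156 349 351 [ 549.6 -316. ]
160 349 351 [ 535.1 -315.6]
164 349 351 [ 520.6 -315.1]
168 350 351 [ 506.2 -316.5]
172 350 351 [ 491.8 -316.1]
176 351 352 [ 477.5 -319.3]
180 None None 
184 350 354 [ 449.  -320.3]
188 350 355 [ 434.9 -321.7]
192 351 354 [ 420.8 -321.3]
196 351 355 [ 406.7 -322.8]
200 351 355 [ 392.7 -322.4]
204 352 355 [ 378.8 -323.8]
208 352 355 [ 364.8 -323.5]
212 352 356 [ 351. -325.]
```

```bash
cat >> h.py <<'E'
def goto(p,yaw):
    """tool pointing down, tool y along +-(rod y) for rod yaw (deg); prints offset mm & rotvec"""
    o=ctrl.get_obs(); A=R.from_rotvec(o["tool_rot"]).as_matrix()
    best=None
    for s in (1,-1):
        c,sn=np.cos(np.radians(yaw)),np.sin(np.radians(yaw))
        y=s*np.array([-sn,c,0]); z=np.array([0,0,-1.]); B=np.c_[np.cross(y,z),y,z]
        rv=R.from_matrix(A.T@B).as_rotvec()
        if best is None or np.linalg.norm(rv)<np.linalg.norm(best): best=rv
    print("toolx",A[:,0].round(3),"offset",(A.T@(np.array(p)-o["tool_pos"])*1000).round(1),"rot",best.round(4),"q6",o["q"][5].round(2))
def st():
    o=ctrl.get_obs(); print("t",round(o["t"],2),"pos",(o["tool_pos"]*1000).round(2),"rv",o["tool_rot"].round(4),"F",o["contact_force"].round(2),"open",round(o["opening"]*1000,1),"grip",round(o["grip_force"],1))
E
python3 -c "
from h import *
goto([.402,-.323,.13],2.8)"
```

```text
toolx [0.949 0.314 0.   ] offset [ 280.  -191.6  100.9] rot [-0.001  -0.      0.2709] q6 -0.12
```

```bash
python3 -m handwheel '[{"gripper":-0.2,"offset":[45,-30,16],"rotation":[0,0,0.045]},{"gripper":-0.2,"offset":[85,-58,31],"rotation":[0,0,0.09]},{"gripper":-0.2,"offset":[125,-86,45],"rotation":[0,0,0.135]},{"gripper":-0.2,"offset":[165,-114,60],"rotation":[0,0,0.18]},{"gripper":-0.2,"offset":[205,-142,74],"rotation":[0,0,0.225]},{"gripper":-0.2,"offset":[245,-168,88],"rotation":[0,0,0.27]},{"gripper":-0.2,"offset":[280,-191.6,101],"rotation":[0,0,0.271]},{"gripper":-0.2,"offset":[280,-191.6,101],"rotation":[0,0,0.271]}]' 60; python3 - <<'E'
from h import *
st(); goto([.402,-.323,.025],2.8)
d=cam("top"); e=cam("scene")
a=cv2.resize(d["image"][140:240,300:400,::-1],None,fx=4,fy=4,interpolation=cv2.INTER_CUBIC)
b=cv2.resize(e["image"][100:200,130:230,::-1],None,fx=4,fy=4,interpolation=cv2.INTER_CUBIC)
cv2.imwrite("pics/g1.png",np.hstack([a,b]))
E
```

```text
t: 1.25
tool_pos: [0.4025, -0.3207, 0.1288]
tool_rot: [-3.138, -0.083, 0.003]
contact_force: [-0.2, -1.0, 1.2]
opening: 0.0516
grip_force: 0.0
t 1.25 pos [ 402.48 -320.71  128.76] rv [-3.1381e+00 -8.3000e-02  2.8000e-03] F [-0.25 -1.    1.22] open 51.6 grip 0.0
toolx [ 0.999  0.053 -0.002] offset [ -0.4   2.5 103.8] rot [-0.0024  0.0017  0.004 ] q6 0.7
```

View pics/g1.png

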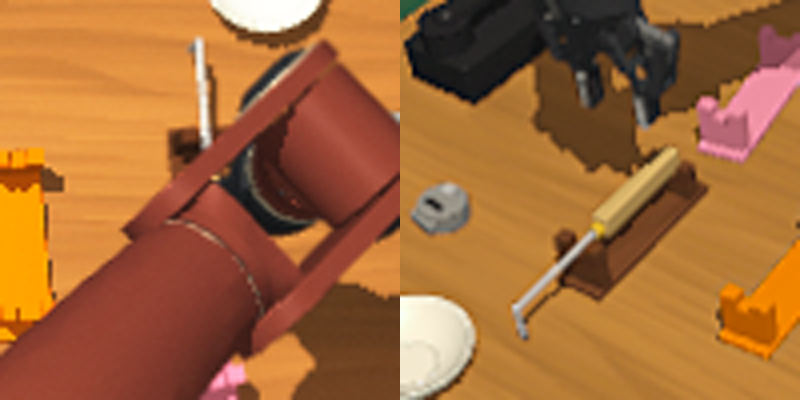

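The view shows the open fingers (about (590,100) and (650,120)) above the handle, straddling its line. I'll descend now.

```bash
python3 -m handwheel '[{"gripper":-0.2,"offset":[0,1,0],"rotation":[0,0,0]},{"gripper":-0.2,"offset":[0,1,30],"rotation":[0,0,0]},{"gripper":-0.2,"offset":[0,1,55],"rotation":[0,0,0]},{"gripper":-0.2,"offset":[0,1,75],"rotation":[0,0,0]},{"gripper":-0.2,"offset":[0,1,90],"rotation":[0,0,0]},{"gripper":-0.2,"offset":[0,1,100],"rotation":[0,0,0]},{"gripper":-0.2,"offset":[0,1,104],"rotation":[0,0,0]},{"gripper":-0.2,"offset":[0,1,104],"rotation":[0,0,0]}]'; python3 - <<'E'
from h import *
st(); goto([.402,-.323,.025],2.8)
e=cam("scene")
cv2.imwrite("pics/g2.png",cv2.resize(e["image"][100:200,130:230,::-1],None,fx=5,fy=5,interpolation=cv2.INTER_CUBIC))
E
```

```text
t: 2.35
tool_pos: [0.4023, -0.3246, 0.0265]
tool_rot: [3.14, 0.077, 0.0]
contact_force: [-0.3, 1.0, -0.0]
opening: 0.051
grip_force: 0.0
t 2.35 pos [ 402.26 -324.62   26.53] rv [3.1403e+00 7.6600e-02 4.0000e-04] F [-0.27  0.97 -0.01] open 51.0 grip 0.0
toolx [0.999 0.049 0.   ] offset [-0.2 -1.6  1.5] rot [ 0.0003 -0.0002 -0.0001] q6 0.7
```

View pics/g2.png

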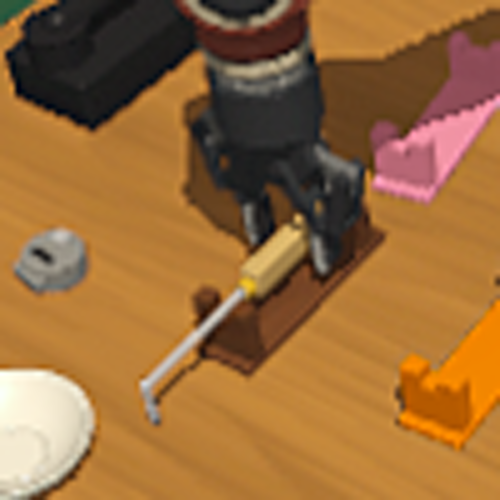

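The fingers straddle the handle (finger tips about (260,235) and (322,265)). I'll shift 1.5 mm and close.

```bash
python3 -m handwheel '[{"gripper":-0.2,"offset":[0,-1.5,1],"rotation":[0,0,0]},{"gripper":1,"offset":[0,-1.5,1],"rotation":[0,0,0]},{"gripper":1,"offset":[0,-1.5,1],"rotation":[0,0,0]},{"gripper":1,"offset":[0,-1.5,1],"rotation":[0,0,0]},{"gripper":1,"offset":[0,-1.5,1],"rotation":[0,0,0]},{"gripper":1,"offset":[0,-1.5,1],"rotation":[0,0,0]},{"gripper":1,"offset":[0,-1.5,1],"rotation":[0,0,0]},{"gripper":1,"offset":[0,-1.5,1],"rotation":[0,0,0]}]' 90; python3 -c "
from h import *
st()"
```

```text
t: 3.4
tool_pos: [0.4023, -0.3231, 0.0257]
tool_rot: [3.14, 0.077, 0.001]
contact_force: [0.4, 1.7, 4.6]
opening: 0.0147
grip_force: 88.3
t 3.4 pos [ 402.29 -323.09   25.71] rv [3.1403e+00 7.6700e-02 7.0000e-04] F [0.45 1.74 4.64] open 14.7 grip 88.3
```

```bash
python3 -m handwheel '[{"gripper":1,"offset":[0,0,-5],"rotation":[0,0,0]},{"gripper":1,"offset":[0,0,-15],"rotation":[0,0,0]},{"gripper":1,"offset":[0,0,-35],"rotation":[0,0,0]},{"gripper":1,"offset":[0,0,-60],"rotation":[0,0,0]},{"gripper":1,"offset":[0,0,-80],"rotation":[0,0,0]},{"gripper":1,"offset":[0,0,-90],"rotation":[0,0,0]},{"gripper":1,"offset":[0,0,-90],"rotation":[0,0,0]},{"gripper":1,"offset":[0,0,-90],"rotation":[0,0,0]}]'; python3 - <<'E'
from h import *
st()
d=cam("top");e=cam("scene")
a=cv2.resize(d["image"][110:210,300:400,::-1],None,fx=4,fy=4,interpolation=cv2.INTER_CUBIC)
b=cv2.resize(e["image"][80:180,130:230,::-1],None,fx=4,fy=4,interpolation=cv2.INTER_CUBIC)
cv2.imwrite("pics/l1.png",np.hstack([a,b]))
o=ctrl.get_obs();p=o["tool_pos"]
for q in ([170,0,0],[173,0,3],[170,0,-36]):
    P=p+[-.002,0,.0193]+R.from_euler('z',2.8,degrees=True).apply(np.array(q)/1000)
    print(q,P.round(4),((proj(d,P)-[300,110])*4).round(1),((proj(e,P)-[130,80])*4+[400,0]).round(1))
E
```

```text
t: 4.4
tool_pos: [0.4015, -0.3223, 0.1142]
tool_rot: [-3.139, -0.077, 0.002]
contact_force: [-0.8, -0.2, -2.3]
opening: 0.0145
grip_force: 87.8
t 4.4 pos [ 401.48 -322.32  114.18] rv [-3.1392e+00 -7.6600e-02  2.1000e-03] F [-0.75 -0.17 -2.32] open 14.5 grip 87.8
[170, 0, 0] [ 0.5693 -0.314   0.1334] [219.  135.3] [496.1 309. ]
[173, 0, 3] [ 0.5723 -0.3139  0.1364] [219.5 130.8] [492.9 308.6]
[170, 0, -36] [ 0.5693 -0.314   0.0974] [209.6 147. ] [505.3 340.8]
```

View pics/l1.png

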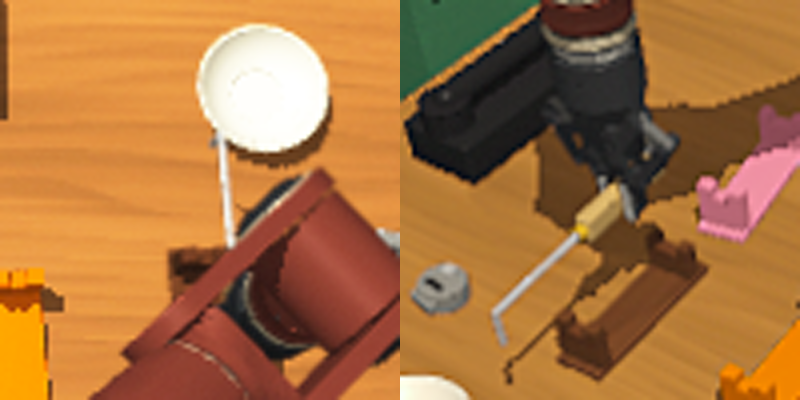

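The lifted rod's tine tip appears at (503,342) in the right panel, against a predicted (505,341), and the shaft end matches too. The grasp model holds.

```bash
python3 -c "
from h import *
st();goto([.447,.0244,.114],.9)"
```

```text
t 4.5 pos [ 401.47 -322.31  114.06] rv [-3.139e+00 -7.660e-02  2.300e-03] F [ 0.05 -0.32 -2.11] open 14.7 grip 87.8
toolx [ 0.999  0.049 -0.001] offset [  62.4 -344.1    0.5] rot [-0.0016  0.0014  0.0331] q6 0.7
```

```bash
python3 -m handwheel '[{"gripper":1,"offset":[4,-25,0],"rotation":[0,0,0]},{"gripper":1,"offset":[14,-75,0],"rotation":[0,0,0.005]},{"gripper":1,"offset":[25,-135,0],"rotation":[0,0,0.01]},{"gripper":1,"offset":[35,-195,0],"rotation":[0,0,0.017]},{"gripper":1,"offset":[46,-255,0],"rotation":[-0.001,0.001,0.025]},{"gripper":1,"offset":[55,-305,0],"rotation":[-0.001,0.001,0.033]},{"gripper":1,"offset":[61,-335,0],"rotation":[-0.001,0.001,0.033]},{"gripper":1,"offset":[62.4,-344,0],"rotation":[-0.001,0.001,0.033]}]'; python3 -c "
from h import *
st();goto([.447,.0244,.047],.9)"
```

```text
t: 5.5
tool_pos: [0.4471, 0.0253, 0.1146]
tool_rot: [3.141, 0.029, -0.0]
contact_force: [0.0, 0.1, -1.3]
opening: 0.0143
grip_force: 88.0
t 5.5 pos [447.13  25.27 114.64] rv [ 3.1406e+00  2.9300e-02 -4.0000e-04] F [ 0.01  0.06 -1.29] open 14.3 grip 88.0
toolx [ 1.     0.019 -0.   ] offset [-0.1  0.8 67.6] rot [0.0009 0.0003 0.0029] q6 1.44
```

```bash
python3 -m handwheel '[{"gripper":1,"offset":[0,0,15],"rotation":[0,0,0]},{"gripper":1,"offset":[0,0,35],"rotation":[0,0,0]},{"gripper":1,"offset":[0,0,52],"rotation":[0,0,0]},{"gripper":1,"offset":[0,0,62],"rotation":[0,0,0]},{"gripper":1,"offset":[0,0,67],"rotation":[0,0,0]},{"gripper":1,"offset":[0,0,67],"rotation":[0,0,0]},{"gripper":1,"offset":[0,0,67],"rotation":[0,0,0]},{"gripper":1,"offset":[0,0,67],"rotation":[0,0,0]}]'; python3 - <<'E'
from h import *
st();goto([.508,.0254,.047],.9)
d=cam("top");e=cam("scene")
a=cv2.resize(d["image"][90:190,210:310,::-1],None,fx=4,fy=4,interpolation=cv2.INTER_CUBIC)
b=cv2.resize(e["image"][180:280,160:260,::-1],None,fx=4,fy=4,interpolation=cv2.INTER_CUBIC)
cv2.imwrite("pics/f1.png",np.hstack([a,b]))
p=ctrl.get_obs()["tool_pos"]
for q in ([173,0,3],[170,0,-36]):
    P=p+[-.002,0,.0193]+R.from_euler('z',.9,degrees=True).apply(np.array(q)/1000)
    print(q,P.round(4),((proj(d,P)-[210,90])*4).round(1),((proj(e,P)-[160,180])*4+[400,0]).round(1))
E
```

```text
t: 6.5
tool_pos: [0.4482, 0.0237, 0.049]
tool_rot: [3.14, 0.025, 0.004]
contact_force: [-0.4, 0.3, -1.8]
opening: 0.0144
grip_force: 88.1
t 6.5 pos [448.19  23.68  48.97] rv [3.1404 0.025  0.0037] F [-0.39  0.32 -1.8 ] open 14.4 grip 88.1
toolx [1.    0.016 0.002] offset [59.8 -0.8  2.1] rot [ 0.0011 -0.0023  0.0002] q6 1.44
[173, 0, 3] [0.619  0.0264 0.0711] [173.2 173.4] [690.9 180.5]
[170, 0, -36] [0.616  0.0264 0.0321] [173.9 189.9] [696.2 208.6]
```

View pics/f1.png

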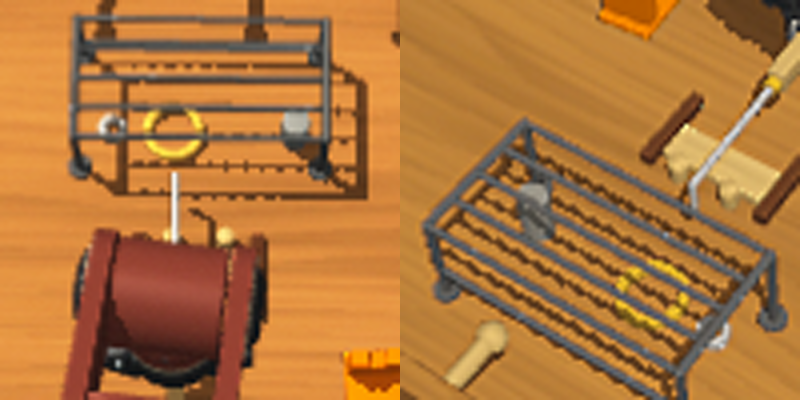

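The shaft end sits at (175,173) in the left panel, directly in line with the ring centre (174,133). The tine is below bar height, so I'll go forward and then down.

```bash
python3 -m handwheel '[{"gripper":1,"offset":[6,0,0],"rotation":[0,0,0]},{"gripper":1,"offset":[18,0,0],"rotation":[0,0,0]},{"gripper":1,"offset":[32,0,0],"rotation":[0,0,0]},{"gripper":1,"offset":[46,0,0],"rotation":[0,0,0]},{"gripper":1,"offset":[56,0,0],"rotation":[0,0,0]},{"gripper":1,"offset":[60,0,0],"rotation":[0,0,0]},{"gripper":1,"offset":[60,0,0],"rotation":[0,0,0]},{"gripper":1,"offset":[60,0,0],"rotation":[0,0,0]}]'; python3 -c "
from h import *
st();goto([.508,.0254,.0205],.9)"
```

```text
t: 7.6
tool_pos: [0.5072, 0.0247, 0.0482]
tool_rot: [3.141, 0.025, 0.001]
contact_force: [-0.1, 0.3, -1.2]
opening: 0.0148
grip_force: 88.0
t 7.6 pos [507.23  24.69  48.21] rv [3.1406e+00 2.4900e-02 8.0000e-04] F [-0.08  0.33 -1.23] open 14.8 grip 88.0
toolx [1.    0.016 0.001] offset [ 0.8 -0.7 27.7] rot [ 0.0009 -0.0005  0.0001] q6 1.46
```

```bash
python3 -m handwheel '[{"gripper":1,"offset":[0,0,4],"rotation":[0,0,0]},{"gripper":1,"offset":[0,0,9],"rotation":[0,0,0]},{"gripper":1,"offset":[0,0,14],"rotation":[0,0,0]},{"gripper":1,"offset":[0,0,18],"rotation":[0,0,0]},{"gripper":1,"offset":[0,0,22],"rotation":[0,0,0]},{"gripper":1,"offset":[0,0,25],"rotation":[0,0,0]},{"gripper":1,"offset":[0,0,27],"rotation":[0,0,0]},{"gripper":1,"offset":[0,0,27],"rotation":[0,0,0]}]'; python3 - <<'E'
from h import *
st()
e=cam("scene");b=cv2.resize(e["image"][200:280,190:290,::-1],None,fx=6,fy=6,interpolation=cv2.INTER_CUBIC)
cv2.imwrite("pics/h1.png",b)
p=ctrl.get_obs()["tool_pos"]
print(p, [((proj(e,p+[-.002,0,.0193]+R.from_euler('z',.9,degrees=True).apply(np.array(q)/1000))-[190,200])*6).round() for q in ([170,0,0],[170,0,-36])])
E
```

```text
t: 8.6
tool_pos: [0.5076, 0.0246, 0.0213]
tool_rot: [3.141, 0.025, 0.001]
contact_force: [-0.6, 0.3, -2.6]
opening: 0.0145
grip_force: 88.1
t 8.6 pos [507.61  24.59  21.25] rv [3.1405e+00 2.4800e-02 1.3000e-03] F [-0.6   0.25 -2.61] open 14.5 grip 88.1
[0.50770554 0.02458262 0.02140271] [array([194., 268.]), array([200., 309.])]
```

View pics/h1.png

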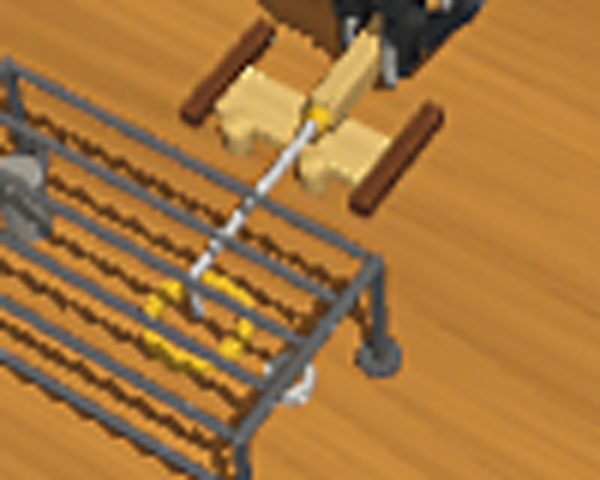

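The tine tip at (197,315) is inside the ring hole, whose centre is near (198,320). Now I'll draw the ring out diagonally, then straight.

```bash
python3 -m handwheel '[{"gripper":1,"offset":[-5,0,0],"rotation":[0,0,0]},{"gripper":1,"offset":[-12,2,0],"rotation":[0,0,0]},{"gripper":1,"offset":[-20,6,0],"rotation":[0,0,0]},{"gripper":1,"offset":[-28,11,0],"rotation":[0,0,0]},{"gripper":1,"offset":[-36,16,0],"rotation":[0,0,0]},{"gripper":1,"offset":[-44,21,0],"rotation":[0,0,0]},{"gripper":1,"offset":[-52,21,0],"rotation":[0,0,0]},{"gripper":1,"offset":[-60,21,0],"rotation":[0,0,0]}]'; python3 - <<'E'
from h import *
st()
e=cam("scene");d=cam("top")
a=cv2.resize(d["image"][100:200,210:310,::-1],None,fx=4,fy=4,interpolation=cv2.INTER_CUBIC)
b=cv2.resize(e["image"][180:280,180:280,::-1],None,fx=4,fy=4,interpolation=cv2.INTER_CUBIC)
cv2.imwrite("pics/p1.png",np.hstack([a,b]));st()
E
```

```text
t: 9.65
tool_pos: [0.4475, 0.0026, 0.0214]
tool_rot: [3.141, 0.025, 0.002]
contact_force: [0.4, -0.1, -1.7]
opening: 0.0147
grip_force: 88.0
t 9.65 pos [447.51   2.61  21.37] rv [3.1405e+00 2.4500e-02 1.8000e-03] F [ 0.4  -0.1  -1.71] open 14.7 grip 88.0
t 9.75 pos [446.99   2.78  21.07] rv [3.1406e+00 2.4700e-02 3.0000e-04] F [-0.07  1.45 -1.82] open 14.7 grip 88.0
```

View pics/p1.png

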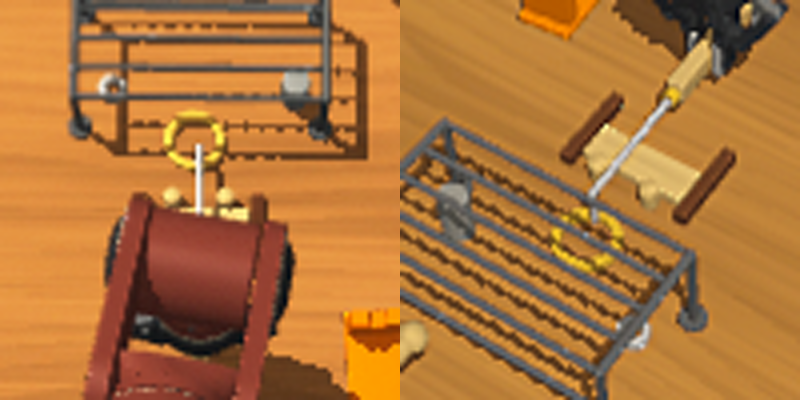

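The ring has come out hooked at (195,140) in the top crop, centred on the gap between the pegs at (172,196) and (226,196). I'll continue straight back and feel for contact.

```bash
python3 -m handwheel '[{"gripper":1,"offset":[-2,0,0],"rotation":[0,0,0]},{"gripper":1,"offset":[-5,0,0],"rotation":[0,0,0]},{"gripper":1,"offset":[-8,0,0],"rotation":[0,0,0]},{"gripper":1,"offset":[-11,0,0],"rotation":[0,0,0]},{"gripper":1,"offset":[-13,0,0],"rotation":[0,0,0]},{"gripper":1,"offset":[-15,0,0],"rotation":[0,0,0]},{"gripper":1,"offset":[-16,0,0],"rotation":[0,0,0]},{"gripper":1,"offset":[-16,0,0],"rotation":[0,0,0]}]'; python3 - <<'E'
from h import *
F=[]
for i in range(3):
    d=cam("top"); F.append(ctrl.get_obs()["contact_force"])
print(np.round(F,2)); st()
h=cv2.cvtColor(d["image"],cv2.COLOR_RGB2HSV).astype(int); w=h[128:150,240:280]
m=(w[...,1]>170)&(w[...,0]>19)&(w[...,0]<34)
ys,xs=np.nonzero(m); (cx,cy),r=cv2.minEnclosingCircle(np.c_[xs,ys].astype(np.float32)); print(len(xs),cx+240,cy+128,r,onz(d,cx+240,cy+128,.008))
E
```

```text
t: 10.75
tool_pos: [0.4319, 0.0024, 0.0213]
tool_rot: [3.141, 0.025, 0.001]
contact_force: [-0.1, -0.5, -0.9]
opening: 0.0145
grip_force: 88.0
[[ 0.3  -0.66 -1.05]
 [-0.09 -0.19 -1.41]
 [ 0.16  0.17 -1.71]]
t 10.9 pos [431.89   2.42  21.25] rv [3.1406e+00 2.4800e-02 1.0000e-03] F [ 0.16  0.17 -1.71] open 14.6 grip 88.0
65 258.2226276397705 138.36861324310303 7.404677867889404 [0.6202047  0.00947126 0.008     ]
```

```bash
python3 -m handwheel '[{"gripper":1,"offset":[-1,0,0],"rotation":[0,0,0]},{"gripper":1,"offset":[-2,0,0],"rotation":[0,0,0]},{"gripper":1,"offset":[-3,0,0],"rotation":[0,0,0]},{"gripper":1,"offset":[-4,0,0],"rotation":[0,0,0]},{"gripper":1,"offset":[-5,0,0],"rotation":[0,0,0]},{"gripper":1,"offset":[-6,0,0],"rotation":[0,0,0]},{"gripper":1,"offset":[-6,0,0],"rotation":[0,0,0]},{"gripper":1,"offset":[-6,0,0],"rotation":[0,0,0]}]';python3 -m handwheel '[{"gripper":1,"offset":[-0.5,0,0],"rotation":[0,0,0]},{"gripper":1,"offset":[-1,0,0],"rotation":[0,0,0]},{"gripper":1,"offset":[-1.5,0,0],"rotation":[0,0,0]},{"gripper":1,"offset":[-1.5,0,0],"rotation":[0,0,0]},{"gripper":1,"offset":[-1.5,0,0],"rotation":[0,0,0]},{"gripper":1,"offset":[-1.5,0,0],"rotation":[0,0,0]},{"gripper":1,"offset":[-1.5,0,0],"rotation":[0,0,0]},{"gripper":1,"offset":[-1.5,0,0],"rotation":[0,0,0]}]'; 
```

```text
t: 11.9
tool_pos: [0.4259, 0.0023, 0.0213]
tool_rot: [3.141, 0.025, 0.001]
contact_force: [-0.7, 0.1, -1.3]
opening: 0.0147
grip_force: 88.0
t: 12.9
tool_pos: [0.4245, 0.0023, 0.0213]
tool_rot: [3.141, 0.025, 0.002]
contact_force: [0.6, -0.1, -1.3]
opening: 0.0147
grip_force: 88.0
```

```bash
python3 -m handwheel '[{"gripper":1,"offset":[-0.4,0,0],"rotation":[0,0,0]},{"gripper":1,"offset":[-0.8,0,0],"rotation":[0,0,0]},{"gripper":1,"offset":[-1.2,0,0],"rotation":[0,0,0]},{"gripper":1,"offset":[-1.6,0,0],"rotation":[0,0,0]},{"gripper":1,"offset":[-1.6,0,0],"rotation":[0,0,0]},{"gripper":1,"offset":[-1.6,0,0],"rotation":[0,0,0]},{"gripper":1,"offset":[-1.6,0,0],"rotation":[0,0,0]},{"gripper":1,"offset":[-1.6,0,0],"rotation":[0,0,0]}]'; python3 -c "
from h import *
st()"
```

```text
t: 13.9
tool_pos: [0.4229, 0.0023, 0.0213]
tool_rot: [3.141, 0.025, 0.001]
contact_force: [-0.2, -0.3, -1.2]
opening: 0.0148
grip_force: 88.0
t 13.9 pos [422.87   2.29  21.28] rv [3.1405e+00 2.4800e-02 1.5000e-03] F [-0.15 -0.3  -1.15] open 14.8 grip 88.0
```

```bash
python3 -m handwheel '[{"gripper":1,"offset":[-0.3,0,0],"rotation":[0,0,0]},{"gripper":1,"offset":[-0.6,0,0],"rotation":[0,0,0]},{"gripper":1,"offset":[-0.9,0,0],"rotation":[0,0,0]},{"gripper":1,"offset":[-1.2,0,0],"rotation":[0,0,0]},{"gripper":1,"offset":[-1.5,0,0],"rotation":[0,0,0]},{"gripper":1,"offset":[-1.5,0,0],"rotation":[0,0,0]},{"gripper":1,"offset":[-1.5,0,0],"rotation":[0,0,0]},{"gripper":1,"offset":[-1.5,0,0],"rotation":[0,0,0]}]'
```

```text
t: 14.9
tool_pos: [0.4214, 0.0022, 0.0213]
tool_rot: [3.141, 0.025, 0.002]
contact_force: [0.1, 0.2, -2.2]
opening: 0.0149
grip_force: 88.0
```

```bash
python3 -m handwheel '[{"gripper":1,"offset":[-0.3,0,0],"rotation":[0,0,0]},{"gripper":1,"offset":[-0.6,0,0],"rotation":[0,0,0]},{"gripper":1,"offset":[-0.9,0,0],"rotation":[0,0,0]},{"gripper":1,"offset":[-1.2,0,0],"rotation":[0,0,0]},{"gripper":1,"offset":[-1.5,0,0],"rotation":[0,0,0]},{"gripper":1,"offset":[-1.5,0,0],"rotation":[0,0,0]},{"gripper":1,"offset":[-1.5,0,0],"rotation":[0,0,0]},{"gripper":1,"offset":[-1.5,0,0],"rotation":[0,0,0]}]'
```

```text
t: 15.9
tool_pos: [0.4199, 0.0022, 0.0213]
tool_rot: [3.141, 0.025, 0.001]
contact_force: [0.5, -0.3, -2.0]
opening: 0.0148
grip_force: 88.0
```

```bash
python3 -m handwheel '[{"gripper":1,"offset":[-0.3,0,0],"rotation":[0,0,0]},{"gripper":1,"offset":[-0.6,0,0],"rotation":[0,0,0]},{"gripper":1,"offset":[-0.9,0,0],"rotation":[0,0,0]},{"gripper":1,"offset":[-1.2,0,0],"rotation":[0,0,0]},{"gripper":1,"offset":[-1.5,0,0],"rotation":[0,0,0]},{"gripper":1,"offset":[-1.5,0,0],"rotation":[0,0,0]},{"gripper":1,"offset":[-1.5,0,0],"rotation":[0,0,0]},{"gripper":1,"offset":[-1.5,0,0],"rotation":[0,0,0]}]'
```

```text
t: 16.9
tool_pos: [0.4184, 0.0022, 0.0213]
tool_rot: [3.14, 0.025, 0.002]
contact_force: [1.3, -0.5, -1.7]
opening: 0.0149
grip_force: 88.0
```

```bash
python3 -m handwheel '[{"gripper":1,"offset":[-0.2,0,0],"rotation":[0,0,0]},{"gripper":1,"offset":[-0.4,0,0],"rotation":[0,0,0]},{"gripper":1,"offset":[-0.6,0,0],"rotation":[0,0,0]},{"gripper":1,"offset":[-0.8,0,0],"rotation":[0,0,0]},{"gripper":1,"offset":[-1,0,0],"rotation":[0,0,0]},{"gripper":1,"offset":[-1,0,0],"rotation":[0,0,0]},{"gripper":1,"offset":[-1,0,0],"rotation":[0,0,0]},{"gripper":1,"offset":[-1,0,0],"rotation":[0,0,0]}]'; python3 -c "
from h import *
F=[]
for i in range(3): ctrl.get_image('top');F.append(ctrl.get_obs()['contact_force'])
print(np.round(F,2));st()"
```

```text
t: 17.9
tool_pos: [0.4174, 0.0022, 0.0213]
tool_rot: [3.141, 0.025, 0.002]
contact_force: [1.4, -0.6, -2.2]
opening: 0.0143
grip_force: 88.0
[[ 0.83 -0.91 -1.67]
 [ 2.04 -0.71 -2.25]
 [ 0.58  0.13 -1.7 ]]
t 18.05 pos [417.42   2.18  21.32] rv [3.1405e+00 2.4800e-02 1.6000e-03] F [ 0.58  0.13 -1.7 ] open 14.9 grip 88.0
```

```bash
python3 -m handwheel '[{"gripper":1,"offset":[-0.2,0,0],"rotation":[0,0,0]},{"gripper":1,"offset":[-0.4,0,0],"rotation":[0,0,0]},{"gripper":1,"offset":[-0.6,0,0],"rotation":[0,0,0]},{"gripper":1,"offset":[-0.8,0,0],"rotation":[0,0,0]},{"gripper":1,"offset":[-1,0,0],"rotation":[0,0,0]},{"gripper":1,"offset":[-1,0,0],"rotation":[0,0,0]},{"gripper":1,"offset":[-1,0,0],"rotation":[0,0,0]},{"gripper":1,"offset":[-1,0,0],"rotation":[0,0,0]}]'; python3 -c "
from h import *
F=[]
for i in range(3): ctrl.get_image('top');F.append(ctrl.get_obs()['contact_force'])
print(np.round(F,2));st()"
```

```text
t: 19.05
tool_pos: [0.417, 0.0021, 0.0216]
tool_rot: [3.14, 0.025, 0.004]
contact_force: [4.8, -0.1, -4.0]
opening: 0.0148
grip_force: 87.8
[[ 5.43  0.21 -2.65]
 [ 5.55 -0.61 -3.87]
 [ 4.8  -0.57 -3.51]]
t 19.2 pos [417.03   2.12  21.56] rv [3.1404 0.0247 0.004 ] F [ 4.8  -0.57 -3.51] open 14.7 grip 87.8
```

Contact, with about 4 N per mm. I need roughly 0.9 mm more.

```bash
python3 -m handwheel '[{"gripper":1,"offset":[-0.2,0,0],"rotation":[0,0,0]},{"gripper":1,"offset":[-0.4,0,0],"rotation":[0,0,0]},{"gripper":1,"offset":[-0.6,0,0],"rotation":[0,0,0]},{"gripper":1,"offset":[-0.7,0,0],"rotation":[0,0,0]},{"gripper":1,"offset":[-0.7,0,0],"rotation":[0,0,0]},{"gripper":1,"offset":[-0.7,0,0],"rotation":[0,0,0]},{"gripper":1,"offset":[-0.7,0,0],"rotation":[0,0,0]},{"gripper":1,"offset":[-0.7,0,0],"rotation":[0,0,0]}]'; python3 -c "
from h import *
F=[]
for i in range(2): ctrl.get_image('top');F.append(ctrl.get_obs()['contact_force'])
print(np.round(F,2));st()"
```

```text
t: 20.2
tool_pos: [0.4169, 0.0021, 0.0218]
tool_rot: [3.14, 0.025, 0.007]
contact_force: [7.2, -0.4, -5.1]
opening: 0.0146
grip_force: 87.7
[[ 7.05  0.1  -4.42]
 [ 7.82  0.04 -5.83]]
t 20.3 pos [416.97   2.06  21.81] rv [3.1403 0.0246 0.0067] F [ 7.82  0.04 -5.83] open 14.8 grip 87.7
```

```bash
python3 -m handwheel '[{"gripper":1,"offset":[-0.25,0,0],"rotation":[0,0,0]},{"gripper":1,"offset":[-0.45,0,0],"rotation":[0,0,0]},{"gripper":1,"offset":[-0.45,0,0],"rotation":[0,0,0]},{"gripper":1,"offset":[-0.45,0,0],"rotation":[0,0,0]},{"gripper":1,"offset":[-0.45,0,0],"rotation":[0,0,0]},{"gripper":1,"offset":[-0.45,0,0],"rotation":[0,0,0]},{"gripper":1,"offset":[-0.45,0,0],"rotation":[0,0,0]},{"gripper":1,"offset":[-0.45,0,0],"rotation":[0,0,0]}]'; python3 -c "
from h import *
F=[]
for i in range(4): ctrl.get_image('top');F.append(ctrl.get_obs()['contact_force'])
print(np.round(F,2));st()"
```

```text
t: 21.3
tool_pos: [0.4169, 0.002, 0.0219]
tool_rot: [3.14, 0.025, 0.008]
contact_force: [8.6, -0.3, -6.0]
opening: 0.0146
grip_force: 87.6
[[ 8.86  1.2  -5.65]
 [ 8.2   0.6  -4.53]
 [ 8.19  0.57 -6.05]
 [ 8.36  0.71 -5.65]]
t 21.5 pos [416.85   2.03  21.92] rv [3.1403 0.0245 0.008 ] F [ 8.36  0.71 -5.65] open 14.7 grip 87.6
```

```bash
python3 -m handwheel '[{"gripper":1,"offset":[-0.1,0,0],"rotation":[0,0,0]},{"gripper":1,"offset":[-0.1,0,0],"rotation":[0,0,0]},{"gripper":1,"offset":[-0.1,0,0],"rotation":[0,0,0]},{"gripper":1,"offset":[-0.1,0,0],"rotation":[0,0,0]},{"gripper":1,"offset":[-0.1,0,0],"rotation":[0,0,0]},{"gripper":1,"offset":[-0.1,0,0],"rotation":[0,0,0]},{"gripper":1,"offset":[-0.1,0,0],"rotation":[0,0,0]},{"gripper":1,"offset":[-0.1,0,0],"rotation":[0,0,0]}]'; python3 -m handwheel '[{"gripper":1,"offset":[0.5,0,0],"rotation":[0,0,0]},{"gripper":1,"offset":[1,0,0],"rotation":[0,0,0]},{"gripper":1,"offset":[2,0,0],"rotation":[0,0,0]},{"gripper":1,"offset":[3.5,0,0],"rotation":[0,0,0]},{"gripper":1,"offset":[6,0,0],"rotation":[0,0,0]},{"gripper":1,"offset":[9,0,0],"rotation":[0,0,0]},{"gripper":1,"offset":[12,0,0],"rotation":[0,0,0]},{"gripper":1,"offset":[12,0,0],"rotation":[0,0,0]}]'; python3 -c "
from h import *
st()"
```

```text
t: 22.5
tool_pos: [0.4169, 0.002, 0.022]
tool_rot: [3.14, 0.025, 0.008]
contact_force: [9.1, -0.5, -6.0]
opening: 0.0149
grip_force: 87.6
t: 23.5
tool_pos: [0.4273, 0.0023, 0.0213]
tool_rot: [3.141, 0.025, 0.001]
contact_force: [-0.1, -0.1, -2.2]
opening: 0.0149
grip_force: 88.1
t 23.5 pos [427.32   2.33  21.32] rv [3.1405e+00 2.4900e-02 1.3000e-03] F [-0.07 -0.09 -2.19] open 14.9 grip 88.1
```

9.1 N held and released cleanly. Now I'll lift straight up.

```bash
python3 -m handwheel '[{"gripper":1,"offset":[0,0,-4],"rotation":[0,0,0]},{"gripper":1,"offset":[0,0,-12],"rotation":[0,0,0]},{"gripper":1,"offset":[0,0,-25],"rotation":[0,0,0]},{"gripper":1,"offset":[0,0,-45],"rotation":[0,0,0]},{"gripper":1,"offset":[0,0,-70],"rotation":[0,0,0]},{"gripper":1,"offset":[0,0,-88],"rotation":[0,0,0]},{"gripper":1,"offset":[0,0,-95],"rotation":[0,0,0]},{"gripper":1,"offset":[0,0,-95],"rotation":[0,0,0]}]'; python3 - <<'E'
from h import *
st(); goto([.4023,-.3231,.116],2.8)
d=cam("top");h=cv2.cvtColor(d["image"],cv2.COLOR_RGB2HSV).astype(int); w=h[130:155,240:280]
m=(w[...,1]>170)&(w[...,0]>19)&(w[...,0]<34)
ys,xs=np.nonzero(m); (cx,cy),r=cv2.minEnclosingCircle(np.c_[xs,ys].astype(np.float32)); print(len(xs),r,onz(d,cx+240,cy+130,.008))
E
```

```text
t: 24.5
tool_pos: [0.4274, 0.0024, 0.117]
tool_rot: [3.14, 0.025, 0.004]
contact_force: [-0.1, 0.1, -2.6]
opening: 0.0146
grip_force: 88.1
t 24.5 pos [427.39   2.37 117.  ] rv [3.1403 0.0248 0.0039] F [-0.11  0.09 -2.6 ] open 14.6 grip 88.1
toolx [1.    0.016 0.002] offset [-30.2 325.    1.3] rot [ 0.0013 -0.0024 -0.0331] q6 1.39
52 7.443422794342041 [0.60599897 0.0068975  0.008     ]
```

```bash
python3 -m handwheel '[{"gripper":1,"offset":[-2,20,0],"rotation":[0,0,0]},{"gripper":1,"offset":[-6,65,0],"rotation":[0,0,-0.007]},{"gripper":1,"offset":[-12,125,0],"rotation":[0,0,-0.014]},{"gripper":1,"offset":[-17,183,0],"rotation":[0,0,-0.021]},{"gripper":1,"offset":[-23,241,0],"rotation":[0,0,-0.028]},{"gripper":1,"offset":[-27,290,0],"rotation":[0,0,-0.033]},{"gripper":1,"offset":[-30,317,0],"rotation":[0,0,-0.033]},{"gripper":1,"offset":[-30,325,0],"rotation":[0,0,-0.033]}]'; python3 -m handwheel '[{"gripper":1,"offset":[0,0,0],"rotation":[0,0,0]},{"gripper":1,"offset":[0,0,0],"rotation":[0,0,0]},{"gripper":1,"offset":[0,0,15],"rotation":[0,0,0]},{"gripper":1,"offset":[0,0,35],"rotation":[0,0,0]},{"gripper":1,"offset":[0,0,50],"rotation":[0,0,0]},{"gripper":1,"offset":[0,0,60],"rotation":[0,0,0]},{"gripper":1,"offset":[0,0,60],"rotation":[0,0,0]},{"gripper":1,"offset":[0,0,60],"rotation":[0,0,0]}]'; python3 - <<'E'
from h import *
st(); goto([.4023,-.3231,.0265],2.8)
d=cam("top");e=cam("scene")
a=cv2.resize(d["image"][110:210,300:400,::-1],None,fx=4,fy=4,interpolation=cv2.INTER_CUBIC)
o=ctrl.get_obs();p=o["tool_pos"]
# shaft end / tine in both views vs. prediction
P=p+[-.002,0,.0193]+R.from_euler('z',2.8,degrees=True).apply(np.array([170,0,0])/1000)
for n,c in(("top",d),("scene",e)):
    u,v=proj(c,P).round().astype(int); h=cv2.cvtColor(c["image"],cv2.COLOR_RGB2HSV)[v-12:v+22,u-12:u+16].astype(int)
    m=((h[...,1]<80)&(h[...,2]>110)); print(n,u,v); print("\n".join("".join(".#"[k] for k in r) for r in m))
E
```

```text
t: 25.55
tool_pos: [0.4013, -0.3238, 0.1154]
tool_rot: [-3.14, -0.073, 0.001]
contact_force: [0.7, 0.0, -2.5]
opening: 0.0152
grip_force: 88.3
t: 26.55
tool_pos: [0.4027, -0.3235, 0.0572]
tool_rot: [3.139, 0.077, 0.003]
contact_force: [0.2, 0.5, -1.7]
opening: 0.0147
grip_force: 88.3
t 26.55 pos [ 402.65 -323.48   57.2 ] rv [3.1388e+00 7.6600e-02 2.8000e-03] F [ 0.17  0.49 -1.72] open 14.7 grip 88.3
toolx [0.999 0.049 0.002] offset [-0.4 -0.5 30.7] rot [ 0.0019 -0.0017 -0.0001] q6 0.7
top 351 148Traceback (most recent call last):
  File "<stdin>", line 10, in <module>
  File "<stdin>", line 10, in <genexpr>
  File "<stdin>", line 10, in <genexpr>
TypeError: string indices must be integers, not 'numpy.bool'
```

```bash
python3 -m handwheel '[{"gripper":1,"offset":[-0.3,-0.3,4],"rotation":[0,0,0]},{"gripper":1,"offset":[-0.3,-0.3,10],"rotation":[0,0,0]},{"gripper":1,"offset":[-0.3,-0.3,16],"rotation":[0,0,0]},{"gripper":1,"offset":[-0.3,-0.3,21],"rotation":[0,0,0]},{"gripper":1,"offset":[-0.3,-0.3,25],"rotation":[0,0,0]},{"gripper":1,"offset":[-0.3,-0.3,28],"rotation":[0,0,0]},{"gripper":1,"offset":[-0.3,-0.3,29],"rotation":[0,0,0]},{"gripper":1,"offset":[-0.3,-0.3,29],"rotation":[0,0,0]}]'; python3 - <<'E'
from h import *
d=cam("top");e=cam("scene");st();goto([.4023,-.3231,.0257],2.8)
p=ctrl.get_obs()["tool_pos"]
P=p+[-.002,0,.0193]+R.from_euler('z',2.8,degrees=True).apply(np.array([170,0,0])/1000)
for n,c in(("top",d),("scene",e)):
    u,v=proj(c,P).round().astype(int); h=cv2.cvtColor(c["image"],cv2.COLOR_RGB2HSV)[v-8:v+16,u-8:u+12].astype(int)
    m=((h[...,1]<80)&(h[...,2]>110)); print(n,u,v); print("\n".join("".join(".#"[int(k)] for k in r) for r in m))
E
```

```text
t: 27.65
tool_pos: [0.402, -0.3229, 0.0276]
tool_rot: [3.14, 0.077, 0.002]
contact_force: [0.1, 0.8, -3.1]
opening: 0.0144
grip_force: 88.3
t 27.75 pos [ 402.12 -322.93   27.82] rv [3.1394e+00 7.6700e-02 2.0000e-03] F [ 0.23 -0.45 -1.96] open 14.6 grip 88.3
toolx [0.999 0.049 0.001] offset [0.2 0.2 2.1] rot [ 0.0013 -0.0013 -0.    ] q6 0.7
top 349 150
.............#######
..............######
...............#####
.................###
..................##
....................
....................
........##..........
........##..........
.......###..........
........##..........
........##..........
........##..........
........##..........
.........##.........
.........##.........
.........##.........
.........##.........
.........##.........
.........##.........
.........##.........
.........##.........
.........##.........
.........##.........
scene 159 176
...............##...
..............##....
.............##.....
............##......
...........##.......
..........##........
.........##.........
........##..........
.......##...........
.......##...........
.......##...........
........##..........
........##..........
........##..........
.........#..........
.........##.........
....................
....................
....................
....................
....................
....................
....................
....................
```

The rod is still where it was in the grip. Lowering the last bit.

```bash
python3 -m handwheel '[{"gripper":1,"offset":[0,0,0.5],"rotation":[0,0,0]},{"gripper":1,"offset":[0,0,1],"rotation":[0,0,0]},{"gripper":1,"offset":[0,0,1.5],"rotation":[0,0,0]},{"gripper":1,"offset":[0,0,1.5],"rotation":[0,0,0]},{"gripper":1,"offset":[0,0,1.5],"rotation":[0,0,0]},{"gripper":1,"offset":[0,0,1.5],"rotation":[0,0,0]},{"gripper":1,"offset":[0,0,1.5],"rotation":[0,0,0]},{"gripper":1,"offset":[0,0,1.5],"rotation":[0,0,0]}]'
```

```text
t: 28.75
tool_pos: [0.402, -0.3228, 0.0261]
tool_rot: [3.14, 0.077, 0.002]
contact_force: [-0.4, -0.1, -1.4]
opening: 0.0149
grip_force: 88.3
```

```bash
python3 -m handwheel '[{"gripper":1,"offset":[0,0,0.2],"rotation":[0,0,0]},{"gripper":1,"offset":[0,0,0.4],"rotation":[0,0,0]},{"gripper":1,"offset":[0,0,0.6],"rotation":[0,0,0]},{"gripper":1,"offset":[0,0,0.6],"rotation":[0,0,0]},{"gripper":1,"offset":[0,0,0.6],"rotation":[0,0,0]},{"gripper":1,"offset":[0,0,0.6],"rotation":[0,0,0]},{"gripper":1,"offset":[0,0,0.6],"rotation":[0,0,0]},{"gripper":1,"offset":[0,0,0.6],"rotation":[0,0,0]}]'
```

```text
t: 29.75
tool_pos: [0.402, -0.3228, 0.0257]
tool_rot: [3.14, 0.077, 0.001]
contact_force: [-2.4, 2.2, 4.4]
opening: 0.0143
grip_force: 88.9
```

The rod rests in the rack. Release it.

```bash
python3 -m handwheel '[{"gripper":0.5,"offset":[0,0,0],"rotation":[0,0,0]},{"gripper":0.3,"offset":[0,0,0],"rotation":[0,0,0]},{"gripper":0,"offset":[0,0,0],"rotation":[0,0,0]},{"gripper":-0.2,"offset":[0,0,0],"rotation":[0,0,0]},{"gripper":-0.2,"offset":[0,0,0],"rotation":[0,0,0]},{"gripper":-0.2,"offset":[0,0,0],"rotation":[0,0,0]},{"gripper":-0.2,"offset":[0,0,0],"rotation":[0,0,0]},{"gripper":-0.2,"offset":[0,0,0],"rotation":[0,0,0]}]'; python3 -m handwheel '[{"gripper":-0.2,"offset":[0,0,-3],"rotation":[0,0,0]},{"gripper":-0.2,"offset":[0,0,-10],"rotation":[0,0,0]},{"gripper":-0.2,"offset":[0,0,-30],"rotation":[0,0,0]},{"gripper":-0.2,"offset":[0,0,-60],"rotation":[0,0,0]},{"gripper":-0.2,"offset":[0,0,-100],"rotation":[0,0,0]},{"gripper":-0.2,"offset":[0,0,-140],"rotation":[0,0,0]},{"gripper":-0.2,"offset":[0,0,-150],"rotation":[0,0,0]},{"gripper":-0.2,"offset":[0,0,-150],"rotation":[0,0,0]}]'; python3 - <<'E'
from h import *
d=cam("top");e=cam("scene");st()
old=cv2.imread("pics/scene0.png")[:,:,::-1]
df=np.abs(e["image"].astype(int)-old).max(2)>40
print("rod/rack region changed px:",df[125:190,150:215].sum(), "of which"); 
for y in range(134,190,2): print("".join(".#"[int(k)] for k in df[y,150:215]))
h=cv2.cvtColor(d["image"],cv2.COLOR_RGB2HSV).astype(int); w=h[130:155,240:280]
m=(w[...,1]>170)&(w[...,0]>19)&(w[...,0]<34)
ys,xs=np.nonzero(m); (cx,cy),r=cv2.minEnclosingCircle(np.c_[xs,ys].astype(np.float32)); print(len(xs),r,onz(d,cx+240,cy+130,.008))
E
```

```text
t: 30.75
tool_pos: [0.402, -0.3228, 0.0255]
tool_rot: [3.14, 0.077, 0.002]
contact_force: [0.4, -0.4, 0.5]
opening: 0.051
grip_force: 0.0
t: 31.75
tool_pos: [0.402, -0.3228, 0.1759]
tool_rot: [3.139, 0.076, 0.003]
contact_force: [0.2, 1.2, -1.0]
opening: 0.0512
grip_force: 0.0
t 31.85 pos [ 401.09 -321.88  173.6 ] rv [-3.1394e+00 -7.6700e-02  1.6000e-03] F [-0.8   1.14 -0.75] open 51.2 grip 0.0
rod/rack region changed px: 359 of which
.....................#################...........................
.......................#######################...................
........................###.....####..####.#.....................
...................................#######.......................
....................................###..........................
.................................................................
.................................................................
............................................##...................
...........................................#.....................
..................................#..............................
.
[... 542 characters left out ...]
..................................................
............#.....##.............................................
..........#......................................................
.................................................................
.................................................................
...........#.....................................................
.................................................................
.................................................................
.................................................................
.................................................................
52 7.443422794342041 [0.60599897 0.0068975  0.008     ]
```

The rod is back within a pixel of its original picture (the other differences are gripper shadow), and the ring sits at the seat.

```bash
python3 -c "
from station import ctrl
print(ctrl.finish_job())"
```

```text
the job is handed in; nothing more can be done
None
```

I handed the job in at about 32 s: the ring was pulled against the pegs at about 9 N for over a second and left there, and the rod is back in its rack within about a pixel of its first picture.

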